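Slide the loaded slide rack round the drain rail

TASK

The hanger carrying the rack of stained slides hangs over its staining dish: take it by its black grip and slide it along its bent rail, round both corners, until its ring is right up against the stop disc over the drain tray, and let it hang there upright and still. Leave the empty hanger on the other rail where it is.

Things in the scene. Friction and masses are not known exactly. Their poses are not given: they have to be found in the camera images.
- rail: Fixed stand of the loaded hanger; an equal stand is beside it. Base 160 x 320 mm; origin: centre of its underside, on the table, z up. Level steel rod, 8 mm thick, centre 170 mm up, bent in a Z; corner points x, y in mm: near post -55,-140; corner -55,-32; corner 55,32; far post 55,140. Both corners turn 60 deg, rounded over 18 mm, cutting 5 mm inside. Hanger starts near y -85, over a glass dish.
- rail_stop (a point): Stop: steel disc 34 mm across, 8 mm thick, fixed on the last straight of that rail, over the white drain tray. Point: on the rod's centre line, centre of the disc face that the ring meets; at 55, 98, 170 mm in the rail's frame, same axes. A ring touching the stop has its centre 5 mm short of this point, on the side of the corners (-y).
- rack_hanger_grip (a point): Hanger to move, about 0.25 kg, with a 90 x 46 mm rack of glass slides below. Point: centre of its upright round black grip, 16 mm wide, 50 mm tall; z up, y along the rod. Steel ring (inside 26, outside 36, 10 mm long) closed round the rod, centre 63 mm below the point; at rest it hangs on the rod, point 54 mm above the rod's centre, free play 18 mm up, 9 mm sideways. Swings and slides lightly.
- empty_hanger_grip (a point): Hanger on the other rail, to be left alone: same grip and ring, but only a cross bar with two bare hooks below, no rack or slides. Point: centre of its black grip, 224 mm above the table.
Not all that is in view belongs to the job. What is shaped like the part that bears rack_hanger_grip but purple is not meant.

How it is judged:
By the outcome, as a careful person would: the job done as asked, in the order asked, and still so for the second after the job is handed in, with the robot touching nothing.
It also fails if it takes over 43 s, if anything falls off the work surface, if the arm or the gripper's body presses on something with over 40 N, if the wrist force passes 120 N, or if a joint passes its speed limit or range.

ROBOT

A 6-joint arm with a two-finger parallel gripper is mounted at the origin on the work surface. World frame = base frame: x ahead of the robot, y to its left, z up, the work surface at z = 0. Lengths are in m, angles in rad, forces in N, time in s.
With the tool pointing down it reaches from about 0.375 to 0.975 m from the base axis. Payload 3.8 kg.
Tool frame: the origin (TCP) lies on the centre line of the jaws, within the pads' length; the fingertips stand 8 mm ahead of it and the grasp point (between the pads) lies 11 mm behind it; z points along the fingers, y is the direction in which the jaws open and shut (so a half turn about z gives the same grasp; the last joint's range is limited). The gripper opens to 85 mm and grips with 20 to 120 N. Pads are 22 mm wide; open, the fingers measure 114 mm over their backs; the gripper's body (76 mm by 85 mm) begins 54 mm behind the grasp point. The pads swing forward as they close: fully open they stand 13 mm farther back than shut.
Start: joints at [1.177, 0.264, 1.604, -0, 1.274, -0.037], TCP at [0.236, 0.632, 0.239] pointing down, gripper open.
Joint ranges: [-2.63, 2.63], [-0.94, 2.18], [0.31, 2.57], [-1.31, 4.45], [0, 2.66], [-2.55, 2.55]. Speed limits (rad/s): [2.57, 2.57, 3.14, 3.14, 3.14, 3.14].

INTERFACE

Orientations are given as a rotation vector (axis times angle).
In Python, from workcell import bot gives the robot as it stands.
- The arm moves only by the tool arm_command, never from a script. Its arguments are lists of equal length, an entry for each row: "slide": the shift along the tool's x, y, z in m, a list of three; "angular": the turn, a rotation vector about the tool's x, y, z in degrees, a list of three; "hand": the finger opening in m, from 0 to 0.0854. A call has exactly 8 rows; each row shifts and turns the pose as measured when the row begins, along the tool's axes as they then stand; what a row does not reach is not made up. A row lasts 1/10 s, in which the tool goes at most 50 mm and 8.59 degrees, less where a joint would pass 70% of its speed; a pose out of reach is approached as far as the arm can. A call is refused whole if a number of a shift passes 0.05 or a number of a turn 8.59, either way. A call with a gripper value outside its range is refused whole. The fingers move at their own pace and stop on an object; "squeeze" is the grip in N (left out, the last holds). Time passes only in rows, so rows that do not move let the fingers close, or fill a call up. It gives the time, the measured TCP pose, the force and the opening at its end, in the units of the state.
- bot.read_state(): the state, without advancing time (a new reading comes with each control period).
- bot.read_camera(name): name is "scene" or "top" or "wrist"; returns the picture (400x640x3 uint8, red, green, blue); there is no depth.
- bot.get_calibration(name): a dict with "fx", "fy", "cx", "cy" (pixels), "R" (3x3) and "t" (3): a world point X has camera coordinates R X + t. Camera axes: x right, y down, z forward; pixel columns grow to the right and rows downward; lengths in m; the calibration is good to about 2 mm. A picture is of the moment at which its call begins: read the wrist's pose just before it. get_calibration takes no time and is no camera call; for the wrist camera it gives the pose at the moment of the call.
- bot.finish_job(): hands the job in, once; it reports no verdict.
The state is a dict: "time": time; "q": joint angles; "joint_vel": joint speeds; "joint_torque": joint torques, N m; "tool_pos": TCP position; "tcp_rot": TCP orientation; "wrist_force": force on the tool from outside, world axes, zero at the start; "torque": the same for the moment, N m; "width": opening from 0.0 (shut) to 1.0 (fully open).
Only numpy, scipy, OpenCV 4.12 (cv2) and the standard library are available. Lean on these libraries where they do the work, as an engineer would, in place of code of your own. Each camera call takes 0.05 s, during which the arm holds its last target.

## Working session

There is one attempt and no reset: what is moved stays moved. The work goes in short steps, Python scripts to look and compute and a tool call to move; the robot and the scene stay as the last step left them, time stands still between calls to the robot, and variables do not carry over. Pictures are saved under pics/ and viewed, and the job is handed in when it is done.

Besides the shell and the picture viewer there is one more tool, called after "Request:" as name(argument=value, ...), one argument or row to a line, values as JSON. arm_command: Moves the arm, as the interface text tells. Its arguments: {"type":"object","properties":{"slide":{"type":"array","items":{"type":"array","items":{"type":"number"}}},"angular":{"type":"array","items":{"type":"array","items":{"type":"number"}}},"hand":{"type":"array","items":{"type":"number"}},"squeeze":{"type":"number"}},"required":["slide","angular","hand"]}

```bash
mkdir -p pics; ls
python3 - <<'E'
from workcell import bot
import cv2
s=bot.read_state();print(s)
for n in("scene","top","wrist"):
    c=bot.get_calibration(n);print(n,c)
    im=bot.read_camera(n);cv2.imwrite(f"pics/{n}0.png",im[:,:,::-1])
E
```

```text
pics
{'time': 0.0, 'q': array([ 1.17711227e+00,  2.64775422e-01,  1.60542617e+00, -1.29444854e-05,
        1.27369107e+00, -3.69090827e-02]), 'joint_vel': array([-0.00064544, -0.00122013, -0.00093964, -0.00032075,  0.00051274,
        0.00107193]), 'joint_torque': array([ 1.09953742e-04, -5.15103114e+01, -3.67314291e+01, -4.39612711e-05,
        1.26760011e-02, -1.26455834e-05]), 'tool_pos': array([0.23547506, 0.63180862, 0.23791883]), 'tcp_rot': array([-0.55736198, -3.09126647,  0.00353304]), 'wrist_force': array([-0.36449177,  0.63490103,  0.62175548]), 'torque': array([ 0.05922998,  0.05177584, -0.00677001]), 'width': 1.002567779575212}
scene {'fx': 417.1634784070785, 'fy': 417.1634784070785, 'cx': 314.6278325745318, 'cy': 197.1814449161713, 'R': array([[ 0.69382764,  0.71997416,  0.01550503],
       [ 0.57265889, -0.53855155, -0.61808092],
       [-0.43665204,  0.43772072, -0.78596156]]), 't': array([-0.31154196, -0.21431574,  1.46957793])}
top {'fx': 374.2553051307415, 'fy': 374.2553051307415, 'cx': 318.8007770901652, 'cy': 197.45702321740168, 'R': array([[-0.01211843, -0.99990364,  0.00677136],
       [-0.99702395,  0.01156737, -0.07621973],
       [ 0.07613406, -0.00767488, -0.99706805]]), 't': array([-0.06831745,  0.53548572,  1.04196348])}
wrist {'fx': 332.3694652949783, 'fy': 332.3694652949783, 'cx': 321.82193400139874, 'cy': 195.04141978372758, 'R': array([[ 0.34855573,  0.93728593, -0.00199588],
       [ 0.88578972, -0.32870782,  0.32760911],
       [ 0.30640735, -0.11595796, -0.94481124]]), 't': array([-0.67371066, -0.04401388,  0.38076548])}
```

View pics/scene0.png

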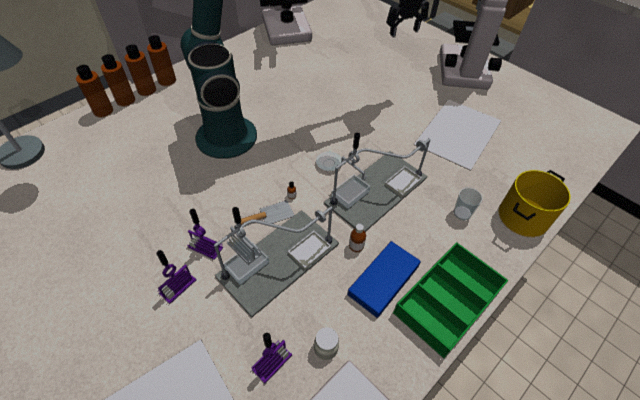

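View pics/top0.png

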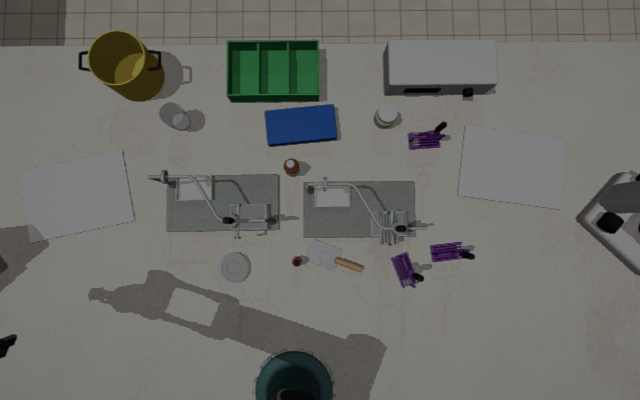

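View pics/wrist0.png

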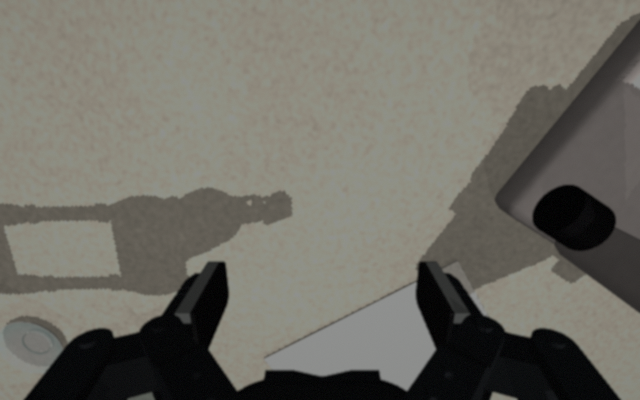

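Run:
```python
import cv2,numpy as np
t=cv2.imread("pics/top0.png");s=cv2.imread("pics/scene0.png")
a=cv2.resize(t[165:265,290:430],None,fx=5.7,fy=5.7,interpolation=cv2.INTER_CUBIC)
cv2.imwrite("pics/tc.png",a)
b=cv2.resize(s[190:320,200:350],None,fx=4.6,fy=4.6,interpolation=cv2.INTER_CUBIC)
cv2.imwrite("pics/sc.png",b)
```

```text
(no output)
```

View pics/tc.png

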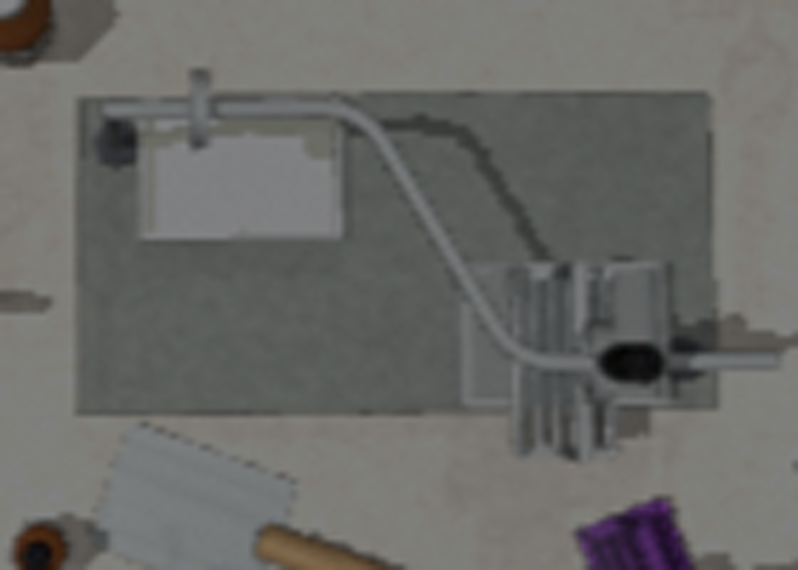

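View pics/sc.png

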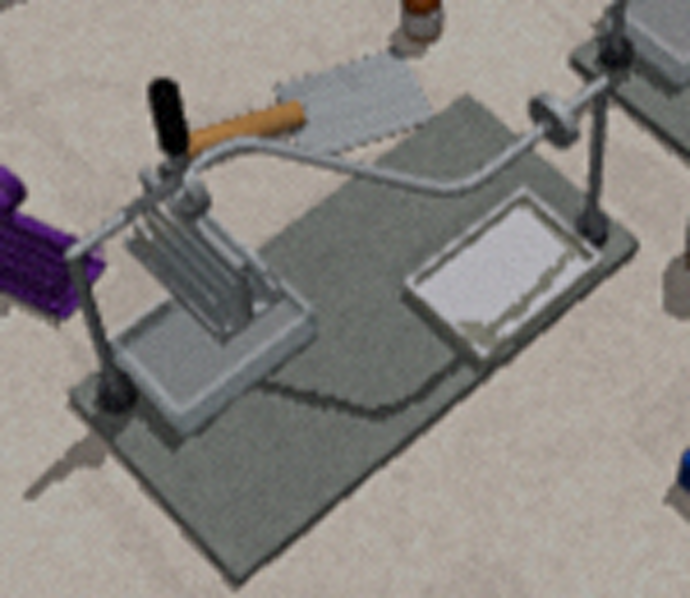

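```bash
cat > h.py <<'E'
import numpy as np
from workcell import bot
def ray(cal,u,v):
    d=np.array([(u-cal['cx'])/cal['fx'],(v-cal['cy'])/cal['fy'],1.])
    R=np.array(cal['R']);t=np.array(cal['t'])
    return -R.T@t, R.T@d
def onz(cal,u,v,z):
    o,d=ray(cal,u,v); return o+d*(z-o[2])/d[2]
def proj(cal,X):
    p=np.array(cal['R'])@X+cal['t']; return cal['fx']*p[0]/p[2]+cal['cx'],cal['fy']*p[1]/p[2]+cal['cy']
def tri(c1,p1,c2,p2):
    o1,d1=ray(c1,*p1);o2,d2=ray(c2,*p2)
    A=np.stack([d1,-d2],1);s=np.linalg.lstsq(A,o2-o1,rcond=None)[0]
    a,b=o1+d1*s[0],o2+d2*s[1];return (a+b)/2,np.linalg.norm(a-b)
E
python3 - <<'E'
from h import *
T=bot.get_calibration("top");S=bot.get_calibration("scene")
P=lambda x,y:(290+(x+.5)/5.7-.5,165+(y+.5)/5.7-.5)
Q=lambda x,y:(200+(x+.5)/4.6-.5,190+(y+.5)/4.6-.5)
for n,p in dict(near=(780,360),far=(103,110),stopface=(208,109)).items(): print(n,onz(T,*P(*p),.17))
for p in [(78,97),(708,92),(717,407),(77,413)]: print(onz(T,*P(*p),.008))
print("scene near",onz(S,*Q(74,256),.17),"far",onz(S,*Q(600,85),.17))
print("grip",tri(T,P(632,362),S,Q(168,117)))
print("griptop scene z.249",onz(S,*Q(162,84),.249),onz(T,*P(632,362),.249))
print("stop", tri(T,P(199,109),S,Q(553,118)))
print(tri(T,P(780,360),S,Q(74,256)))
E
```

```text
near [ 0.44642642 -0.33402439  0.17      ]
far [ 0.55683272 -0.04666966  0.17      ]
stopface [ 0.55675279 -0.09172697  0.17      ]
[ 0.58193576 -0.03056744  0.008     ]
[ 0.58087483 -0.34970061  0.008     ]
[ 0.42204642 -0.34921464  0.008     ]
[ 0.42300386 -0.02864403  0.008     ]
scene near [ 0.44754626 -0.3303043   0.17      ] far [ 0.55694226 -0.05276224  0.17      ]
grip (array([ 0.44645475, -0.25905044,  0.22433404]), np.float64(0.0010281920319802605))
griptop scene z.249 [ 0.44404724 -0.25756465  0.249     ] [ 0.44698642 -0.2531095   0.249     ]
stop (array([ 0.55628473, -0.08817887,  0.17169142]), np.float64(0.0009539687073225388))
(array([ 0.44755066, -0.33200193,  0.17216564]), np.float64(0.0034563040159183733))
```

Request:
arm_command(
  slide=[
    [0,0,-0.025],
    [0,0,-0.025],
    [0,0,-0.025],
    [0,0,-0.025],
    [0,0,0],
    [0,0,0],
    [0,0,0],
    [0,0,0],
  ],
  angular=[
    [0,0,-5],
    [0,0,-5],
    [0,0,-5],
    [0,0,-5],
    [0,0,0],
    [0,0,0],
    [0,0,0],
    [0,0,0],
  ],
  hand=[0.085,0.085,0.085,0.085,0.085,0.085,0.085,0.085],
  squeeze=40,
)

```text
time: 0.95
tool_pos: [0.2344, 0.6292, 0.333]
tcp_rot: [0.005, -3.136, 0.022]
wrist_force: [-0.1, 0.5, -0.5]
width: 0.995
```

Request:
arm_command(
  slide=[
    [-0.03,-0.04,0],
    [-0.03,-0.04,0],
    [-0.03,-0.04,0],
    [-0.03,-0.04,0],
    [-0.03,-0.04,0],
    [-0.03,-0.04,0],
    [-0.03,-0.04,0],
    [-0.02,-0.04,0],
  ],
  angular=[
    [0,0,0],
    [0,0,0],
    [0,0,0],
    [0,0,0],
    [0,0,0],
    [0,0,0],
    [0,0,0],
    [0,0,0],
  ],
  hand=[0.085,0.085,0.085,0.085,0.085,0.085,0.085,0.085],
)

```text
time: 1.75
tool_pos: [0.4619, 0.3071, 0.3228]
tcp_rot: [0.016, -3.122, 0.042]
wrist_force: [1.2, 0.2, 0.4]
width: 0.995
```

Request:
arm_command(
  slide=[
    [0,-0.048,0],
    [0,-0.048,0],
    [0,-0.048,0],
    [0,-0.048,0],
    [0,-0.048,0],
    [0,-0.048,0],
    [0,-0.048,0],
    [0,-0.048,0],
  ],
  angular=[
    [0,0,0],
    [0,0,0],
    [0,0,0],
    [0,0,0],
    [0,0,0],
    [0,0,0],
    [0,0,0],
    [0,0,0],
  ],
  hand=[0.085,0.085,0.085,0.085,0.085,0.085,0.085,0.085],
)

```text
time: 2.55
tool_pos: [0.4609, -0.092, 0.3232]
tcp_rot: [0.01, -3.109, 0.047]
wrist_force: [0.6, 0.3, 0.5]
width: 0.994
```

```bash
cat >> h.py <<'E'
from scipy.spatial.transform import Rotation as Ro
def go(x,y,z,yaw=90.):
    s=bot.read_state();R=Ro.from_rotvec(s['tcp_rot'])
    a=np.radians(yaw);ty=np.array([np.cos(a),np.sin(a),0]);tz=np.array([0,0,-1.])
    G=Ro.from_matrix(np.stack([np.cross(ty,tz),ty,tz],1))
    print("t",round(s['time'],2),"pos",s['tool_pos'].round(4),"F",s['wrist_force'].round(1),"w",round(s['width'],3),"q6",s['q'][5].round(2))
    print("slide mm",(1000*R.inv().apply(np.array([x,y,z])-s['tool_pos'])).round(1),"turn deg",np.degrees((R.inv()*G).as_rotvec()).round(2))
E
python3 -c "
from h import *
go(.447,-.258,.32)"
```

```text
t 2.55 pos [ 0.4609 -0.092   0.3232] F [0.6 0.3 0.5] w 0.994 q6 -1.8
slide mm [  14.9 -165.8    8.7] turn deg [-1.74 -1.86  0.38]
```

Request:
arm_command(
  slide=[
    [0.004,-0.03,0],
    [0.004,-0.03,0],
    [0.004,-0.03,0],
    [0.002,-0.03,0.001],
    [0,-0.03,0.001],
    [0,-0.016,0.001],
    [0,0,0],
    [0,0,0],
  ],
  angular=[
    [-0.9,-0.9,0.2],
    [-0.8,-0.9,0.2],
    [0,0,0],
    [0,0,0],
    [0,0,0],
    [0,0,0],
    [0,0,0],
    [0,0,0],
  ],
  hand=[0.085,0.085,0.085,0.085,0.085,0.085,0.085,0.085],
)

```text
time: 3.35
tool_pos: [0.4397, -0.2684, 0.312]
tcp_rot: [-0.023, -3.129, -0.011]
wrist_force: [-0.5, 0.5, -0.6]
width: 1.0
```

Run:
```python
from h import *
import cv2
go(.447,-.258,.215)
c=bot.get_calibration("wrist");im=bot.read_camera("wrist")
print([np.round(proj(c,np.array(p)),1) for p in [(.447,-.258,.249),(.447,-.222,.17),(.447,-.33,.17)]])
np.save("c.npy",c,allow_pickle=True);cv2.imwrite("pics/w1.png",im[:,:,::-1])
```

```text
t 3.35 pos [ 0.4397 -0.2684  0.312 ] F [-0.5  0.5 -0.6] w 1.0 q6 -2.15
slide mm [-8.3  9.8 96.9] turn deg [ 0.4  -0.72 -0.84]
[array([337.9, 228.5]), array([374.1, 190.9]), array([251.1, 192.8])]
```

View pics/w1.png

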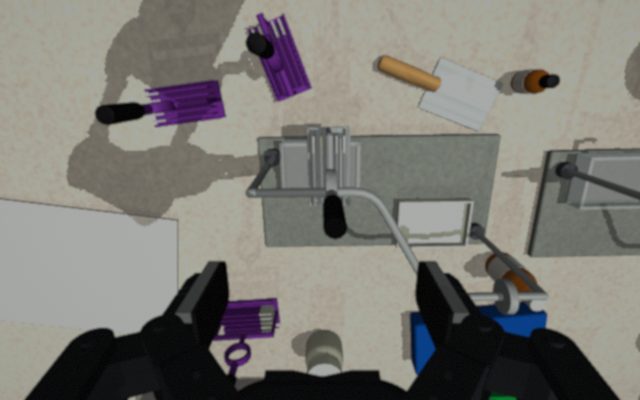

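Request:
arm_command(
  slide=[
    [-0.004,0.005,0.01],
    [-0.003,0.004,0.02],
    [0,0,0.02],
    [0,0,0.02],
    [0,0,0.01],
    [0,0,0],
    [0,0,0],
    [0,0,0],
  ],
  angular=[
    [0.4,-0.7,-0.8],
    [0,0,0],
    [0,0,0],
    [0,0,0],
    [0,0,0],
    [0,0,0],
    [0,0,0],
    [0,0,0],
  ],
  hand=[0.085,0.085,0.085,0.085,0.085,0.085,0.085,0.085],
)

```text
time: 4.2
tool_pos: [0.4502, -0.2503, 0.2326]
tcp_rot: [-0.017, 3.136, -0.0]
wrist_force: [0.5, -2.4, -0.2]
width: 0.997
```

Run:
```python
from h import *
import cv2
go(.447,-.259,.215)
for n in("wrist","scene"):
    c=bot.get_calibration(n);im=bot.read_camera(n)
    print([np.round(proj(c,np.array(p)),1) for p in [(.447,-.259,.249)]])
    if n=="scene": im=cv2.resize(im[150:320,180:350],None,fx=3.5,fy=3.5)
    cv2.imwrite(f"pics/{n}2.png",im[:,:,::-1])
```

```text
t 4.2 pos [ 0.4502 -0.2503  0.2326] F [ 0.5 -2.4 -0.2] w 0.997 q6 -2.14
slide mm [ 3.3 -8.7 17.6] turn deg [-0.01  0.3   0.62]
[array([302., 285.])]
[array([235.1, 209. ])]
```

View pics/wrist2.png

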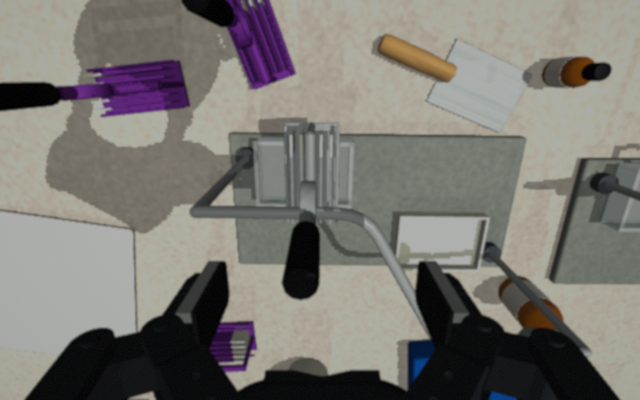

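View pics/scene2.png

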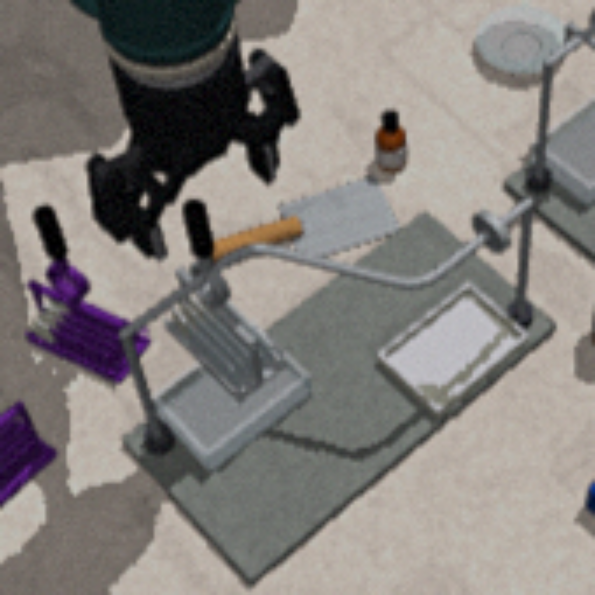

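Request:
arm_command(
  slide=[
    [0.003,-0.009,0.006],
    [0,0,0.006],
    [0,0,0.005],
    [0,0,0],
    [0,0,0],
    [0,0,0],
    [0,0,0],
    [0,0,0],
  ],
  angular=[
    [0,0.3,0.6],
    [0,0,0],
    [0,0,0],
    [0,0,0],
    [0,0,0],
    [0,0,0],
    [0,0,0],
    [0,0,0],
  ],
  hand=[0.085,0.085,0.085,0.04,0.04,0.04,0.04,0.04],
)

```text
time: 5.1
tool_pos: [0.4477, -0.2617, 0.2158]
tcp_rot: [0.004, 3.14, -0.003]
wrist_force: [1.1, 0.2, -0.3]
width: 0.471
```

Run:
```python
from h import *
go(.447,-.259,.215)
```

```text
t 5.1 pos [ 0.4477 -0.2617  0.2158] F [ 1.1  0.2 -0.3] w 0.471 q6 -2.14
slide mm [0.7 2.7 0.8] turn deg [-0.11  0.12 -0.13]
```

Close on the grip.

Request:
arm_command(
  slide=[
    [0,0.002,0],
    [0,0,0],
    [0,0,0],
    [0,0,0],
    [0,0,0],
    [0,0,0],
    [0,0,0],
    [0,0,0],
  ],
  angular=[
    [0,0,0],
    [0,0,0],
    [0,0,0],
    [0,0,0],
    [0,0,0],
    [0,0,0],
    [0,0,0],
    [0,0,0],
  ],
  hand=[0.01,0.01,0.01,0.01,0.01,0.01,0.01,0.01],
  squeeze=40,
)

```text
time: 5.9
tool_pos: [0.4479, -0.2593, 0.2162]
tcp_rot: [0.003, 3.139, -0.003]
wrist_force: [-0.3, 0.2, 0.4]
width: 0.179
```

Run:
```python
from h import *
import cv2
go(.447,-.259,.215)
for n in("wrist","scene"):
    im=bot.read_camera(n)
    if n=="scene": im=cv2.resize(im[150:320,180:350],None,fx=3.5,fy=3.5)
    cv2.imwrite(f"pics/{n}3.png",im[:,:,::-1])
```

```text
t 5.9 pos [ 0.4479 -0.2593  0.2162] F [-0.3  0.2  0.4] w 0.179 q6 -2.14
slide mm [0.9 0.3 1.2] turn deg [-0.12  0.14 -0.11]
```

View pics/wrist3.png

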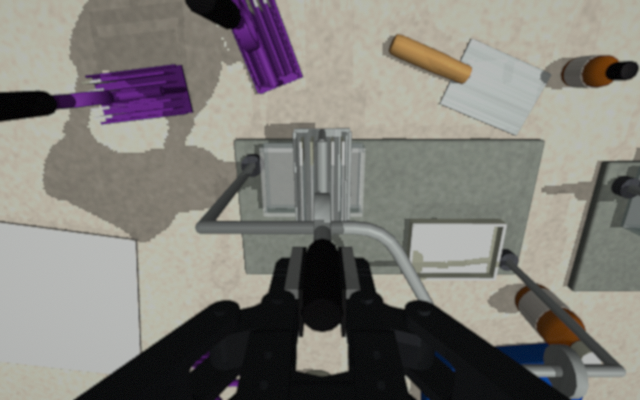

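View pics/scene3.png

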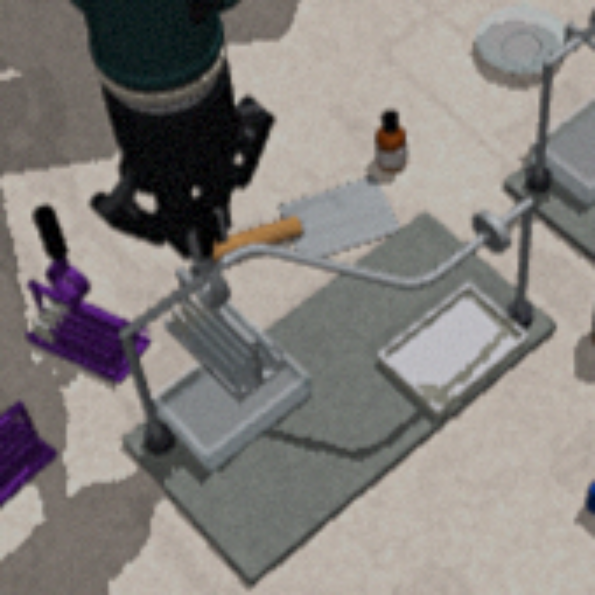

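Request:
arm_command(
  slide=[
    [0,0,-0.003],
    [0,0,-0.003],
    [0,0,-0.003],
    [0,0.005,0],
    [0,0.005,0],
    [0,0.005,0],
    [0,0.004,0],
    [0,0,0],
  ],
  angular=[
    [0,0,0],
    [0,0,0],
    [0,0,0],
    [0,0,0],
    [0,0,0],
    [0,0,0],
    [0,0,0],
    [0,0,0],
  ],
  hand=[0.01,0.01,0.01,0.01,0.01,0.01,0.01,0.01],
)

```text
time: 6.8
tool_pos: [0.4463, -0.2373, 0.2234]
tcp_rot: [-0.003, -3.14, -0.002]
wrist_force: [-0.1, 0.1, -2.8]
width: 0.182
```

Run:
```python
from h import *
go(.447,-.24,.225)
import cv2
for n in("wrist","scene"):
    im=bot.read_camera(n)
    if n=="scene": im=cv2.resize(im[150:320,180:350],None,fx=3.5,fy=3.5)
    cv2.imwrite(f"pics/{n}4.png",im[:,:,::-1])
```

```text
t 6.8 pos [ 0.4463 -0.2373  0.2234] F [-0.1  0.1 -2.8] w 0.182 q6 -2.11
slide mm [-0.7 -2.7 -1.7] turn deg [ 0.06 -0.09 -0.12]
```

View pics/scene4.png

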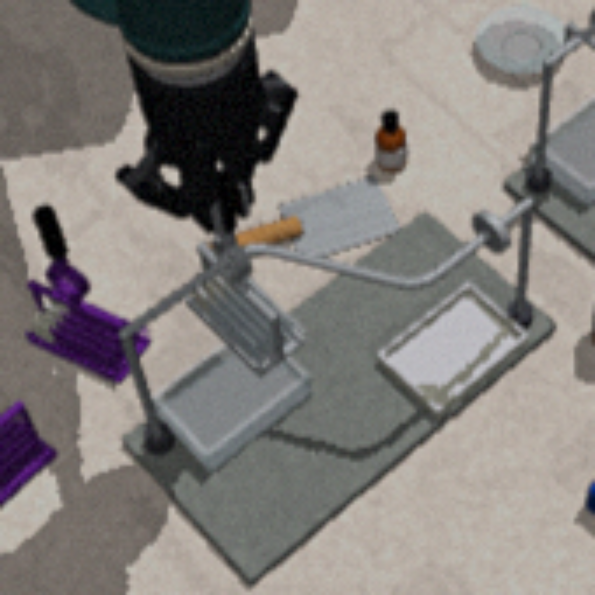

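View pics/wrist4.png

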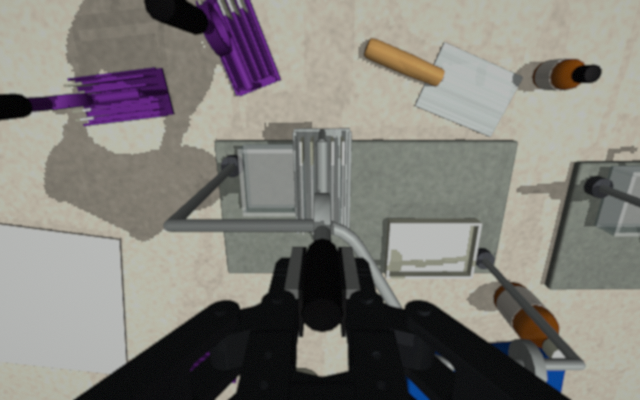

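```bash
cat >> h.py <<'E'
r=.0312;L=r*np.pi/3
def path(s):
    A=np.array([.447,-.240]);f=lambda a:np.array([np.sin(a),np.cos(a)])
    if s<0: return A+s*f(0),90.
    if s<L: a=s/r; return A+r*np.array([1-np.cos(a),np.sin(a)]),90-np.degrees(a)
    B=A+r*np.array([.5,np.sqrt(3)/2]); C=np.array([.557,-.158])-.018*f(np.pi/3); M=np.linalg.norm(C-B)
    if s<L+M: return B+(s-L)*f(np.pi/3),30.
    D=np.array([.557,-.140])
    if s<2*L+M: a=(2*L+M-s)/r; return D+r*np.array([-(1-np.cos(a)),-np.sin(a)]),90-np.degrees(a)
    return D+(s-2*L-M)*f(0),90.
def rows(ss,z=.225):
    s=bot.read_state();R=Ro.from_rotvec(s['tcp_rot']);p=s['tool_pos']
    print("t",round(s['time'],2),"pos",p.round(4),"F",s['wrist_force'].round(1),"w",round(s['width'],3),"q6",s['q'][5].round(2))
    for x in ss:
        xy,y=path(x);a=np.radians(y);ty=np.array([np.cos(a),np.sin(a),0]);tz=np.array([0,0,-1.])
        G=Ro.from_matrix(np.stack([np.cross(ty,tz),ty,tz],1));P=np.array([*xy,z])
        print((1000*R.inv().apply(P-p)).round(1),np.degrees((R.inv()*G).as_rotvec()).round(2));R,p=G,P
    return
E
python3 -c "
from h import *
rows([.004,.008,.012,.016,.020,.024]); print([path(x) for x in(L-1e-6,L+1e-6,2*L+.0913,.16,.2)])"
```

```text
t 6.9 pos [ 0.4463 -0.2378  0.2234] F [-0.5  0.7 -3.2] w 0.174 q6 -2.11
[-0.9  1.8 -1.6] [ 0.03 -0.09  7.22]
[-0.3  4.   0. ] [0.   0.   7.35]
[-0.3  4.   0. ] [0.   0.   7.35]
[-0.3  4.   0. ] [0.   0.   7.35]
[-0.3  4.   0. ] [0.   0.   7.35]
[-0.3  4.   0. ] [0.   0.   7.35]
[(array([ 0.46259913, -0.21298051]), np.float64(30.00183640318953)), (array([ 0.46260087, -0.21297951]), 30.0), (array([ 0.557     , -0.13994374]), 90.0), (array([ 0.557     , -0.13658887]), 90.0), (array([ 0.557     , -0.09658887]), 90.0)]
```

Request:
arm_command(
  slide=[
    [-0.001,0.002,-0.0015],
    [-0.0003,0.004,0],
    [-0.0003,0.004,0],
    [-0.0003,0.004,0],
    [0,0,0],
    [0,0,0],
    [0,0,0],
    [0,0,0],
  ],
  angular=[
    [0,-0.1,7.2],
    [0,0,7.3],
    [0,0,7.3],
    [0,0,7.3],
    [0,0,0],
    [0,0,0],
    [0,0,0],
    [0,0,0],
  ],
  hand=[0.01,0.01,0.01,0.01,0.01,0.01,0.01,0.01],
)

```text
time: 7.7
tool_pos: [0.4514, -0.2256, 0.225]
tcp_rot: [0.812, 3.034, -0.002]
wrist_force: [0.2, 0.4, -2.7]
width: 0.172
```

Run:
```python
from h import *
rows([.016])
import cv2
for n in("wrist","scene"):
    im=bot.read_camera(n)
    if n=="scene": im=cv2.resize(im[150:320,180:350],None,fx=3.5,fy=3.5)
    cv2.imwrite(f"pics/{n}5.png",im[:,:,::-1])
rows([.020,.024,.028,.032,.04])
```

```text
t 7.7 pos [ 0.4514 -0.2256  0.225 ] F [ 0.2  0.4 -2.7] w 0.172 q6 -1.56
[0.8 0.6 0. ] [-0.05  0.05 -0.58]
t 7.8 pos [ 0.4514 -0.2255  0.225 ] F [-0.4 -0.  -3.4] w 0.172 q6 -1.56
[0.6 4.5 0. ] [-0.04  0.05  6.72]
[-0.3  4.   0. ] [0.   0.   7.35]
[-0.3  4.   0. ] [0.   0.   7.35]
[-0.3  4.   0. ] [0.   0.   7.35]
[-0.2  8.   0. ] [0.   0.   1.24]
```

View pics/scene5.png

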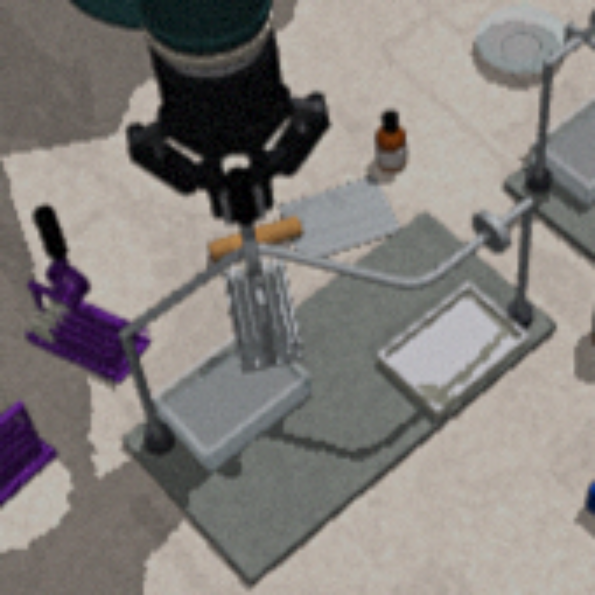

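View pics/wrist5.png

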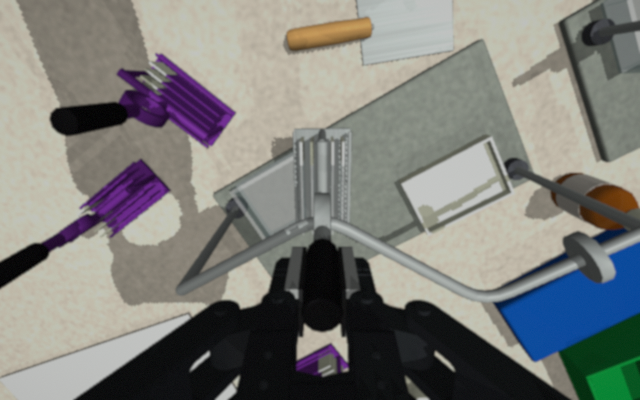

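Hanger turns with the gripper, no side forces. Continue round the first corner and along the diagonal.

Request:
arm_command(
  slide=[
    [0.0006,0.0045,0],
    [-0.0003,0.004,0],
    [-0.0003,0.004,0],
    [-0.0003,0.004,0],
    [-0.0001,0.006,0],
    [0,0.006,0],
    [0,0,0],
    [0,0,0],
  ],
  angular=[
    [0,0,6.7],
    [0,0,7.3],
    [0,0,7.3],
    [0,0,7.3],
    [0,0,1.3],
    [0,0,0],
    [0,0,0],
    [0,0,0],
  ],
  hand=[0.01,0.01,0.01,0.01,0.01,0.01,0.01,0.01],
)

```text
time: 8.6
tool_pos: [0.473, -0.2077, 0.2249]
tcp_rot: [1.592, 2.708, -0.002]
wrist_force: [-0.5, -0.1, -2.6]
width: 0.176
```

Run:
```python
from h import *
rows([.044]);rows([.056,.068,.08,.1,.11,.116])
```

```text
t 8.6 pos [ 0.473  -0.2077  0.2249] F [-0.5 -0.1 -2.6] w 0.176 q6 -0.97
[ 0.6 -0.3 -0.1] [-0.05  0.07 -0.9 ]
t 8.6 pos [ 0.473  -0.2077  0.2249] F [-0.5 -0.1 -2.6] w 0.176 q6 -0.97
[ 0.8 11.7 -0.1] [-0.05  0.07 -0.9 ]
[ 0. 12.  0.] [0. 0. 0.]
[ 0. 12.  0.] [0. 0. 0.]
[ 0. 20.  0.] [0. 0. 0.]
[-0. 10.  0.] [0. 0. 0.]
[-0.  6.  0.] [0. 0. 0.]
```

Request:
arm_command(
  slide=[
    [0.0007,0.01,0],
    [0,0.012,0],
    [0,0.014,0],
    [0,0.014,0],
    [0,0.012,0],
    [0,0.006,0],
    [0,0,0],
    [0,0,0],
  ],
  angular=[
    [0,0,-0.9],
    [0,0,0],
    [0,0,0],
    [0,0,0],
    [0,0,0],
    [0,0,0],
    [0,0,0],
    [0,0,0],
  ],
  hand=[0.01,0.01,0.01,0.01,0.01,0.01,0.01,0.01],
)

```text
time: 9.4
tool_pos: [0.5377, -0.1692, 0.2244]
tcp_rot: [1.565, 2.724, -0.002]
wrist_force: [-0.1, -0.1, -3.8]
width: 0.175
```

Run:
```python
from h import *
rows([.112]);rows([.12,.124,.128,.132,.136,.140])
import cv2
for n in("wrist","scene"):
    im=bot.read_camera(n)
    if n=="scene": im=cv2.resize(im[150:320,180:350],None,fx=3.5,fy=3.5)
    cv2.imwrite(f"pics/{n}6.png",im[:,:,::-1])
```

```text
t 9.4 pos [ 0.5377 -0.1692  0.2244] F [-0.1 -0.1 -3.8] w 0.175 q6 -0.88
[-0.3 -7.6 -0.6] [-0.04  0.05  0.23]
t 9.4 pos [ 0.5377 -0.1692  0.2244] F [-0.1 -0.1 -3.8] w 0.175 q6 -0.88
[-0.3  0.4 -0.6] [-0.04  0.05  0.23]
[0.4 4.  0. ] [ 0.    0.   -0.15]
[0.3 4.  0. ] [ 0.    0.   -7.35]
[0.3 4.  0. ] [ 0.    0.   -7.35]
[0.3 4.  0. ] [ 0.    0.   -7.35]
[0.3 4.  0. ] [ 0.    0.   -7.35]
```

View pics/scene6.png

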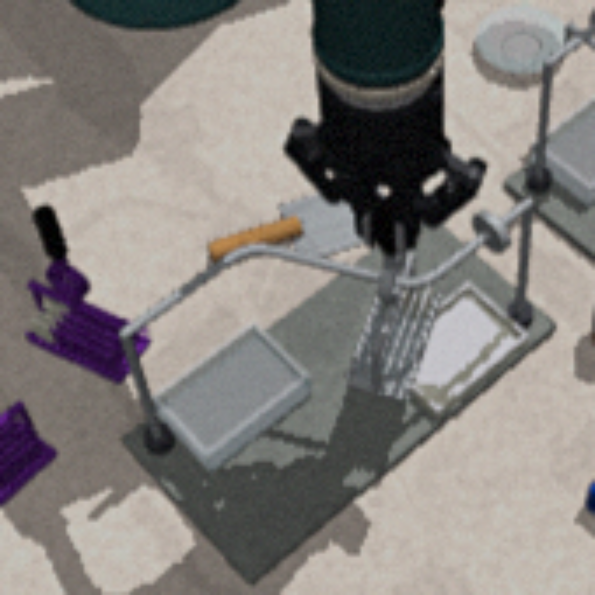

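View pics/wrist6.png

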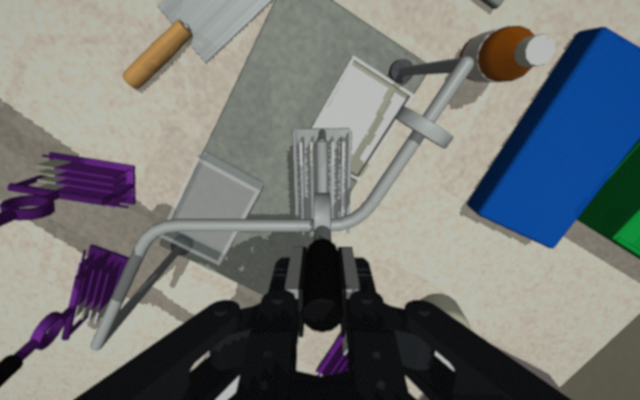

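Request:
arm_command(
  slide=[
    [0,0.004,0],
    [0.0003,0.004,0],
    [0.0003,0.004,0],
    [0.0003,0.004,0],
    [0.0003,0.004,0],
    [0,0,0],
    [0,0,0],
    [0,0,0],
  ],
  angular=[
    [0,0,0],
    [0,0,-7.3],
    [0,0,-7.3],
    [0,0,-7.3],
    [0,0,-7.3],
    [0,0,0],
    [0,0,0],
    [0,0,0],
  ],
  hand=[0.01,0.01,0.01,0.01,0.01,0.01,0.01,0.01],
)

```text
time: 10.3
tool_pos: [0.5509, -0.1575, 0.2249]
tcp_rot: [0.815, 3.033, -0.003]
wrist_force: [0.5, -0.1, -2.3]
width: 0.174
```

Run:
```python
from h import *
rows([.140]);rows([.144,.148,.152,.156,.160,.170])
```

```text
t 10.3 pos [ 0.5509 -0.1575  0.2249] F [ 0.5 -0.1 -2.3] w 0.174 q6 -1.37
[-0.7  2.4 -0.1] [-0.08  0.06  0.4 ]
t 10.3 pos [ 0.5509 -0.1575  0.2249] F [ 0.5 -0.1 -2.3] w 0.174 q6 -1.37
[-0.5  6.4 -0.1] [-0.08  0.05 -6.95]
[0.3 4.  0. ] [ 0.    0.   -7.35]
[0.3 4.  0. ] [ 0.    0.   -7.35]
[0.3 4.  0. ] [ 0.    0.   -7.35]
[0.1 4.  0. ] [ 0.    0.   -1.08]
[ 0. 10.  0.] [0. 0. 0.]
```

Request:
arm_command(
  slide=[
    [-0.0005,0.006,0],
    [0.0003,0.004,0],
    [0.0003,0.004,0],
    [0.0003,0.004,0],
    [0.0001,0.004,0],
    [0,0.005,0],
    [0,0,0],
    [0,0,0],
  ],
  angular=[
    [0,0,-7],
    [0,0,-7.3],
    [0,0,-7.3],
    [0,0,-7.3],
    [0,0,-1.1],
    [0,0,0],
    [0,0,0],
    [0,0,0],
  ],
  hand=[0.01,0.01,0.01,0.01,0.01,0.01,0.01,0.01],
)

```text
time: 11.1
tool_pos: [0.5557, -0.1324, 0.225]
tcp_rot: [-0.001, -3.142, 0.004]
wrist_force: [-0.2, 0.6, -2.9]
width: 0.176
```

Run:
```python
from h import *
rows([.165]);rows([.190,.1995])
import cv2
for n in("wrist","scene"):
    im=bot.read_camera(n)
    if n=="scene": im=cv2.resize(im[150:320,180:350],None,fx=3.5,fy=3.5)
    cv2.imwrite(f"pics/{n}7.png",im[:,:,::-1])
```

```text
t 11.1 pos [ 0.5557 -0.1324  0.225 ] F [-0.2  0.6 -2.9] w 0.176 q6 -1.85
[-1.3  0.8 -0. ] [-0.14 -0.   -0.05]
t 11.1 pos [ 0.5557 -0.1324  0.225 ] F [-0.2  0.6 -2.9] w 0.176 q6 -1.85
[-1.3 25.8 -0.1] [-0.14 -0.   -0.05]
[0.  9.5 0. ] [0. 0. 0.]
```

View pics/scene7.png

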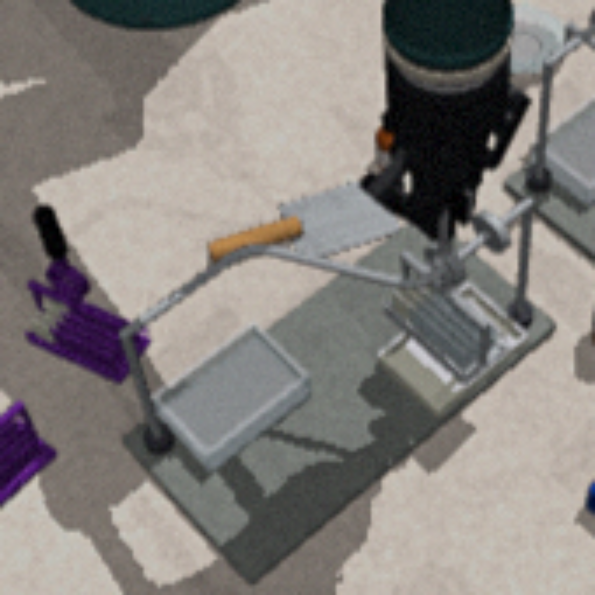

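View pics/wrist7.png

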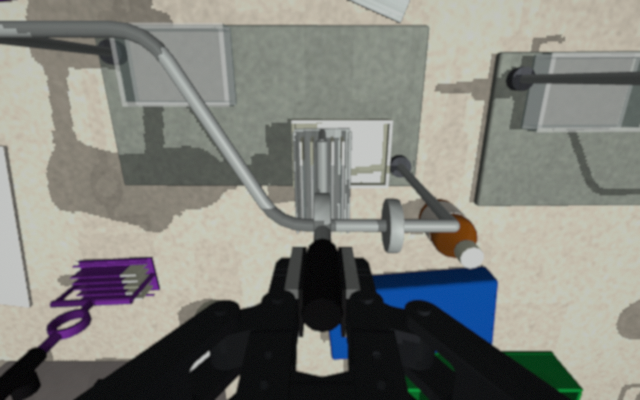

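Request:
arm_command(
  slide=[
    [-0.001,0.006,0],
    [0,0.008,0],
    [0,0.006,0],
    [0,0.004,0],
    [0,0,0.003],
    [0,0,0.003],
    [0,0,0.002],
    [0,0,0],
  ],
  angular=[
    [0,0,0],
    [0,0,0],
    [0,0,0],
    [0,0,0],
    [0,0,0],
    [0,0,0],
    [0,0,0],
    [0,0,0],
  ],
  hand=[0.01,0.01,0.01,0.01,0.01,0.01,0.01,0.01],
)

```text
time: 12.0
tool_pos: [0.557, -0.1061, 0.2163]
tcp_rot: [0.002, 3.141, -0.004]
wrist_force: [-0.0, 0.1, -3.5]
width: 0.172
```

Run:
```python
from h import *
rows([.190,.1995],.2165)
import cv2
im=bot.read_camera("wrist")
cv2.imwrite(f"pics/w8.png",cv2.resize(im[150:320,240:460],None,fx=3.5,fy=3.5)[:,:,::-1])
```

```text
t 12.0 pos [ 0.557  -0.1061  0.2163] F [-0.   0.1 -3.5] w 0.172 q6 -1.8
[ 0.  -0.5 -0.2] [-0.13  0.02 -0.08]
[0.  9.5 0. ] [0. 0. 0.]
```

View pics/w8.png

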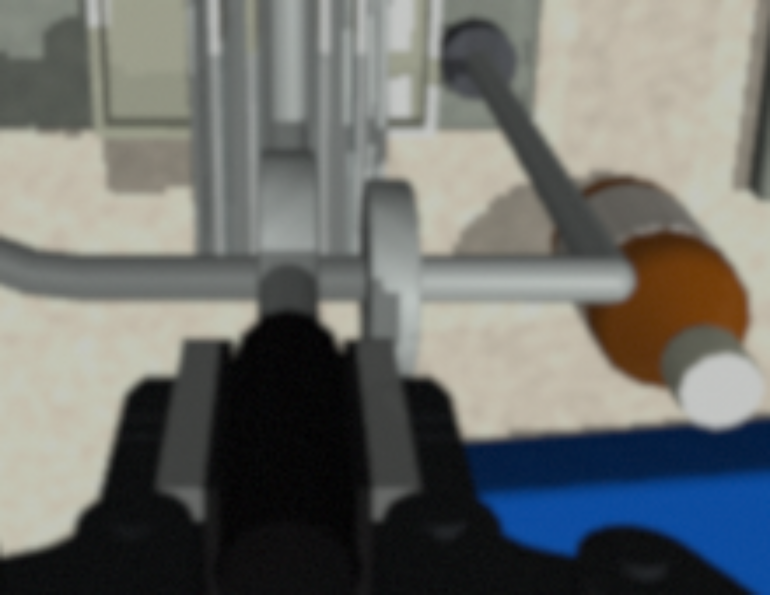

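Request:
arm_command(
  slide=[
    [0,0.002,0.0005],
    [0,0.002,0.0005],
    [0,0.002,0.0005],
    [0,0.001,0],
    [0,0,0],
    [0,0,0],
    [0,0,0],
    [0,0,0],
  ],
  angular=[
    [0,0,0],
    [0,0,0],
    [0,0,0],
    [0,0,0],
    [0,0,0],
    [0,0,0],
    [0,0,0],
    [0,0,0],
  ],
  hand=[0.01,0.01,0.01,0.01,0.01,0.01,0.01,0.01],
)

```text
time: 12.85
tool_pos: [0.5579, -0.0999, 0.2162]
tcp_rot: [0.003, 3.139, -0.007]
wrist_force: [0.6, -0.1, -1.3]
width: 0.175
```

Run:
```python
from h import *
rows([.1995],.2165)
import cv2
im=bot.read_camera("wrist")
rows([.1995],.2165)
cv2.imwrite(f"pics/w9.png",cv2.resize(im[150:320,240:460],None,fx=3.5,fy=3.5)[:,:,::-1])
```

```text
t 12.85 pos [ 0.5579 -0.0999  0.2162] F [ 0.6 -0.1 -1.3] w 0.175 q6 -1.79
[ 0.9  2.8 -0.3] [-0.25  0.16 -0.12]
t 12.9 pos [ 0.5578 -0.0999  0.2162] F [-0.2 -0.3 -2.2] w 0.177 q6 -1.79
[ 0.8  2.8 -0.3] [-0.25  0.16 -0.12]
```

View pics/w9.png

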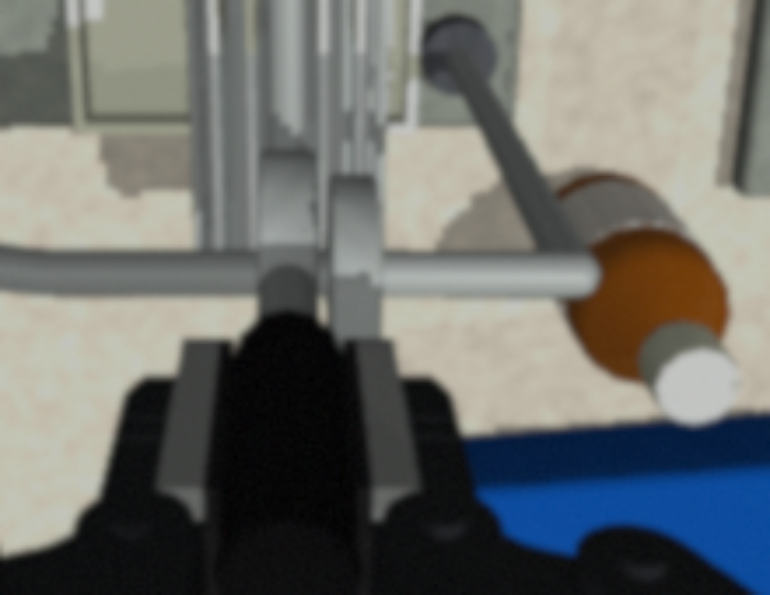

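Request:
arm_command(
  slide=[
    [0.0005,0.001,0],
    [0,0.001,0],
    [0,0.001,0.0005],
    [0,0.001,0],
    [0,0,0],
    [0,0,0],
    [0,0,0],
    [0,0,0],
  ],
  angular=[
    [-0.2,0.1,0],
    [0,0,0],
    [0,0,0],
    [0,0,0],
    [0,0,0],
    [0,0,0],
    [0,0,0],
    [0,0,0],
  ],
  hand=[0.01,0.01,0.01,0.01,0.01,0.01,0.01,0.01],
)

```text
time: 13.7
tool_pos: [0.5574, -0.0979, 0.2162]
tcp_rot: [0.003, 3.14, -0.008]
wrist_force: [0.1, -2.6, -0.8]
width: 0.177
```

Run:
```python
from h import *
rows([.1995],.2165)
import cv2
im=bot.read_camera("wrist")
rows([.1995],.2165)
cv2.imwrite(f"pics/w10.png",cv2.resize(im[150:320,240:460],None,fx=3.5,fy=3.5)[:,:,::-1])
```

```text
t 13.7 pos [ 0.5574 -0.0979  0.2162] F [ 0.1 -2.6 -0.8] w 0.177 q6 -1.78
[ 0.4  0.8 -0.3] [-0.28  0.08 -0.12]
t 13.75 pos [ 0.5574 -0.0979  0.2162] F [-0.2 -3.1 -2.3] w 0.175 q6 -1.78
[ 0.4  0.8 -0.3] [-0.28  0.08 -0.12]
```

View pics/w10.png

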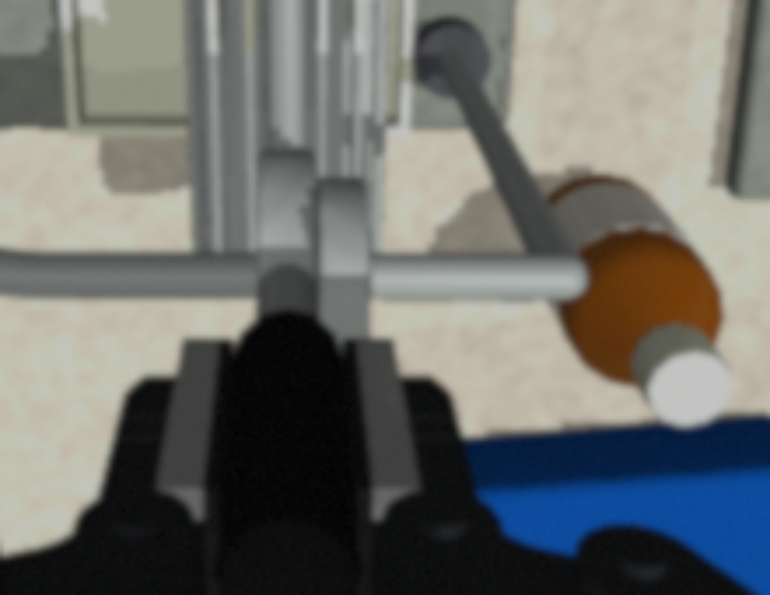

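Request:
arm_command(
  slide=[
    [0,0.0005,0.001],
    [0,0.0005,0.001],
    [0,0,0],
    [0,0,0],
    [0,0,0],
    [0,0,0],
    [0,0,0],
    [0,0,0],
  ],
  angular=[
    [-0.2,0,0],
    [0,0,0],
    [0,0,0],
    [0,0,0],
    [0,0,0],
    [0,0,0],
    [0,0,0],
    [0,0,0],
  ],
  hand=[0.01,0.01,0.01,0.01,0.01,0.01,0.01,0.01],
  squeeze=40,
)

```text
time: 14.55
tool_pos: [0.5575, -0.0979, 0.2162]
tcp_rot: [0.003, 3.139, -0.005]
wrist_force: [-1.6, -2.4, 2.1]
width: 0.175
```

Run:
```python
from h import *
rows([.1995],.2165)
```

```text
t 14.55 pos [ 0.5575 -0.0979  0.2162] F [-1.6 -2.4  2.1] w 0.175 q6 -1.78
[ 0.5  0.8 -0.3] [-0.19  0.12 -0.11]
```

Request:
arm_command(
  slide=[
    [0,0,0],
    [0,0,0],
    [0,0,0],
    [0,0,0],
    [0,0,0],
    [0,0,0],
    [0,0,0],
    [0,0,0],
  ],
  angular=[
    [0,0,0],
    [0,0,0],
    [0,0,0],
    [0,0,0],
    [0,0,0],
    [0,0,0],
    [0,0,0],
    [0,0,0],
  ],
  hand=[0.018,0.02,0.022,0.025,0.03,0.035,0.04,0.045],
)

```text
time: 15.35
tool_pos: [0.5585, -0.0943, 0.2154]
tcp_rot: [0.003, 3.138, 0.005]
wrist_force: [0.1, 0.4, -0.0]
width: 0.523
```

Run:
```python
from h import *
rows([.1995],.2165)
import cv2
im=bot.read_camera("wrist")
cv2.imwrite(f"pics/w11.png",cv2.resize(im[150:320,240:460],None,fx=3.5,fy=3.5)[:,:,::-1])
```

```text
t 15.35 pos [ 0.5585 -0.0943  0.2154] F [ 0.1  0.4 -0. ] w 0.523 q6 -1.78
[ 1.5 -2.8 -1.1] [ 0.19  0.22 -0.11]
```

View pics/w11.png

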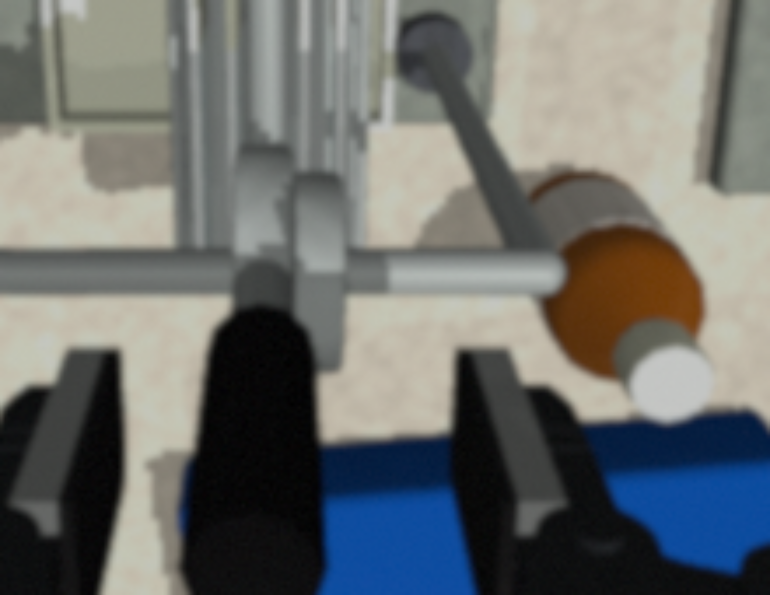

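Request:
arm_command(
  slide=[
    [0,-0.003,0],
    [0,0,0],
    [0,0,0],
    [0,0,-0.01],
    [0,0,-0.02],
    [0,0,-0.03],
    [0,0,-0.03],
    [0,0,-0.02],
  ],
  angular=[
    [0,0,0],
    [0,0,0],
    [0,0,0],
    [0,0,0],
    [0,0,0],
    [0,0,0],
    [0,0,0],
    [0,0,0],
  ],
  hand=[0.055,0.06,0.06,0.06,0.06,0.06,0.06,0.06],
)

```text
time: 16.2
tool_pos: [0.5556, -0.0976, 0.3269]
tcp_rot: [-0.004, -3.137, -0.008]
wrist_force: [0.4, -0.4, -0.4]
width: 0.698
```

Request:
arm_command(
  slide=[
    [0.03,0,0],
    [0.03,0,0],
    [0.02,0,0],
    [0,0,0],
    [0,0,0],
    [0,0,0],
    [0,0,0],
    [0,0,0],
  ],
  angular=[
    [0,0,0],
    [0,0,0],
    [0,0,0],
    [0,0,0],
    [0,0,0],
    [0,0,0],
    [0,0,0],
    [0,0,0],
  ],
  hand=[0.06,0.06,0.06,0.06,0.06,0.06,0.06,0.06],
)

```text
time: 17.0
tool_pos: [0.479, -0.0982, 0.338]
tcp_rot: [0.003, 3.129, 0.002]
wrist_force: [0.4, 0.1, -0.6]
width: 0.703
```

Run:
```python
from h import *
rows([.1995],.2165)
import cv2
im=bot.read_camera("wrist")
cv2.imwrite(f"pics/w12.png",cv2.resize(im[100:320,200:480],None,fx=2.7,fy=2.7)[:,:,::-1])
im=bot.read_camera("scene")
cv2.imwrite(f"pics/s12.png",cv2.resize(im[170:320,190:350],None,fx=3.9,fy=3.9)[:,:,::-1])
print(bot.read_state()['time'])
```

```text
t 17.0 pos [ 0.479  -0.0982  0.338 ] F [ 0.4  0.1 -0.6] w 0.703 q6 -1.83
[-76.4   1.1 122.4] [ 0.08  0.71 -0.1 ]
17.1
```

View pics/w12.png

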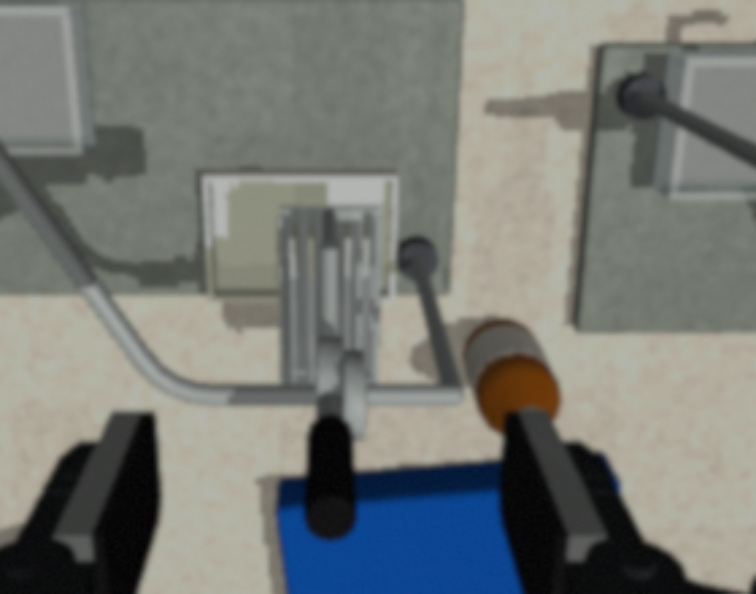

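View pics/s12.png

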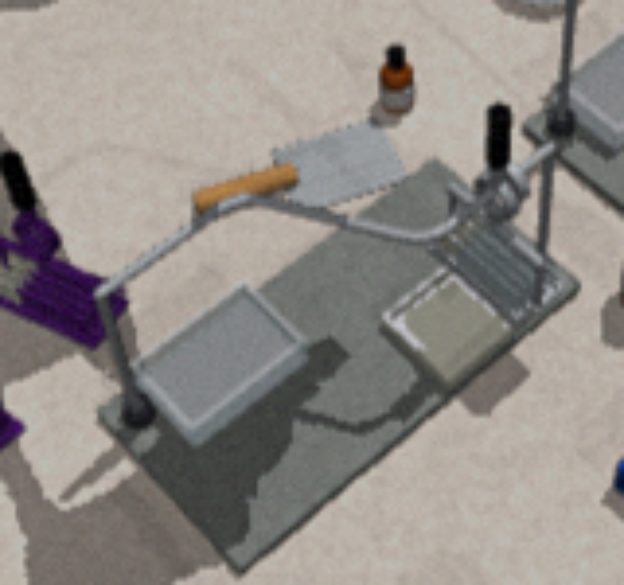

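Request:
arm_command(
  slide=[
    [0.02,0.01,0],
    [0,0,0],
    [0,0,0],
    [0,0,0],
    [0,0,0],
    [0,0,0],
    [0,0,0],
    [0,0,0],
  ],
  angular=[
    [0,0,0],
    [0,0,0],
    [0,0,0],
    [0,0,0],
    [0,0,0],
    [0,0,0],
    [0,0,0],
    [0,0,0],
  ],
  hand=[0.06,0.06,0.06,0.06,0.06,0.06,0.06,0.06],
)

```text
time: 17.9
tool_pos: [0.4612, -0.0889, 0.3363]
tcp_rot: [0.003, 3.131, 0.002]
wrist_force: [0.3, -0.3, 0.7]
width: 0.703
```

Run:
```python
from h import *
import cv2
A=[]
for i in range(3):
    A.append(bot.read_camera("scene")[170:320,190:350].astype(float))
    w=bot.read_camera("wrist")
print([np.abs(a-A[0]).max(axis=2).max() for a in A])
D=cv2.imread("pics/s12.png"); 
cv2.imwrite("pics/s13.png",cv2.resize(A[2].astype('uint8')[10:100,90:160],None,fx=6.5,fy=6.5,interpolation=cv2.INTER_CUBIC)[:,:,::-1])
cv2.imwrite("pics/w13.png",cv2.resize(w[180:320,250:400],None,fx=4.2,fy=4.2,interpolation=cv2.INTER_CUBIC)[:,:,::-1])
t=bot.read_camera("top")
cv2.imwrite("pics/t13.png",cv2.resize(t[150:280,150:430],None,fx=2.8,fy=2.8,interpolation=cv2.INTER_CUBIC)[:,:,::-1])
```

```text
[np.float64(0.0), np.float64(49.0), np.float64(53.0)]
```

View pics/s13.png

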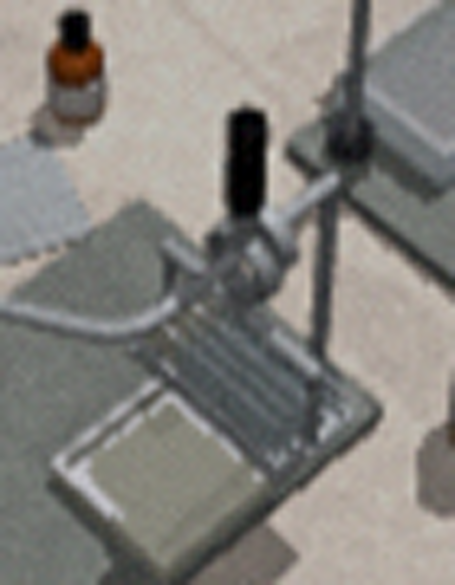

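View pics/w13.png

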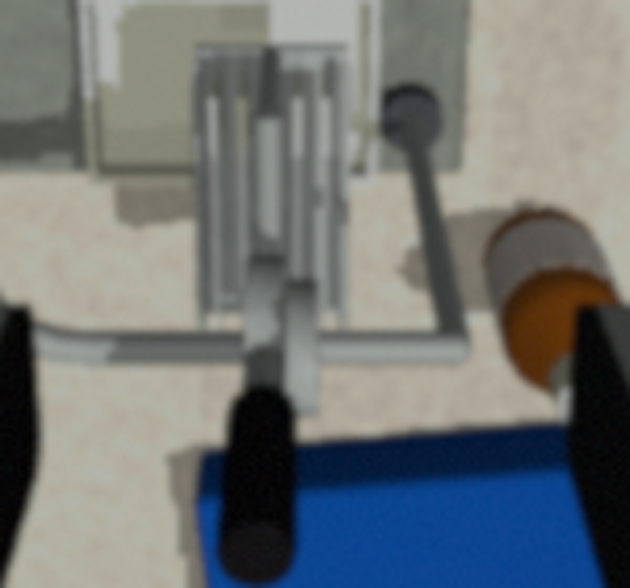

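View pics/t13.png

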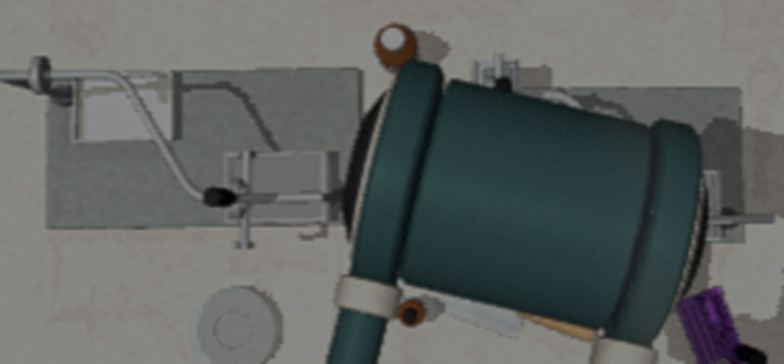

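Request:
arm_command(
  slide=[
    [0,0,0],
    [0,0,0],
    [0,0,0],
    [0,0,0],
    [0,0,0],
    [0,0,0],
    [0,0,0],
    [0,0,0],
  ],
  angular=[
    [0,0,0],
    [0,0,0],
    [0,0,0],
    [0,0,0],
    [0,0,0],
    [0,0,0],
    [0,0,0],
    [0,0,0],
  ],
  hand=[0.06,0.06,0.06,0.06,0.06,0.06,0.06,0.06],
)

```text
time: 19.05
tool_pos: [0.461, -0.0888, 0.3365]
tcp_rot: [0.002, 3.13, 0.002]
wrist_force: [0.2, 1.2, -0.2]
width: 0.702
```

Run:
```python
from h import *
import cv2
for i in range(4):
    c=bot.get_calibration("wrist")
    w=bot.read_camera("wrist"); s=bot.read_camera("scene")
    out=[]
    for im,(y0,y1,x0,x1) in((w,(268,322,295,330)),(s,(185,225,300,338))):
        m=cv2.inRange(im[y0:y1,x0:x1],(0,0,0),(32,32,32)); n,l,st,ce=cv2.connectedComponentsWithStats(m)
        k=1+st[1:,4].argmax(); out.append((ce[k]+[x0,y0],st[k].tolist()))
    print([(o[0].round(1),o[1]) for o in out], tri(c,out[0][0],bot.get_calibration("scene"),out[1][0]))
```

```text
[(array([311.1, 295.2]), [8, 4, 18, 46, 669]), (array([317.5, 204.6]), [15, 12, 6, 16, 74])] (array([ 0.55655312, -0.0986695 ,  0.22605295]), np.float64(0.0002596303818632532))
[(array([311.1, 295.2]), [8, 4, 18, 46, 670]), (array([317.5, 204.5]), [15, 12, 6, 16, 71])] (array([ 0.55636507, -0.09865429,  0.22626538]), np.float64(0.00026349873828148594))
[(array([311.1, 295.2]), [8, 4, 18, 46, 668]), (array([317.4, 204.5]), [15, 12, 6, 16, 72])] (array([ 0.55637058, -0.09870428,  0.2262133 ]), np.float64(0.0003716779529607072))
[(array([311.1, 295.2]), [8, 4, 18, 46, 669]), (array([317.5, 204.6]), [15, 12, 6, 16, 73])] (array([ 0.55654414, -0.09874037,  0.22603331]), np.float64(0.00045812107118061097))
```

Run:
```python
from h import *
import cv2
w=bot.read_camera("wrist")
cv2.imwrite("pics/w14.png",cv2.resize(w[235:285,290:345],None,fx=11,fy=11,interpolation=cv2.INTER_CUBIC)[:,:,::-1])
```

```text
(no output)
```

View pics/w14.png

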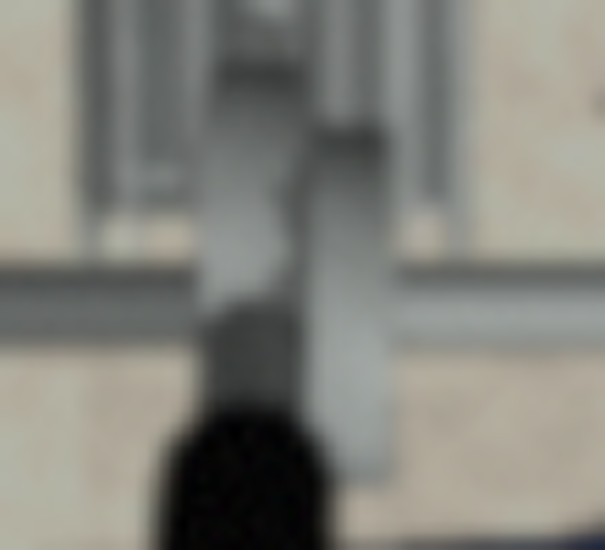

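The crop shows the ring (right edge near column 302) flush against the disc, with no rod visible between them. The hanger is still and the gripper is clear.

Run:
```python
from workcell import bot
print(bot.finish_job())
```

```text
the job is handed in; nothing more can be done
None
```

The loaded hanger now hangs against the stop disc over the drain tray, and I handed the job in at about 19.5 s of the 43 s. I took it by its black grip, lifted it about 9 mm so the ring ran clear of the rod, and turned the gripper with the rail round both corners. I then lowered it, pushed it against the stop until I felt about 3 N, and let go.

- **Against the stop:** the last enlarged wrist picture shows no gap between ring and disc.
- **Still and upright:** the grip stayed put to within about 0.2 mm over four readings, and it looks upright in the wrist and scene views.
- **Position:** the grip measured (0.556, -0.099) m against about (0.557, -0.097) m expected. The 2 mm difference is within the calibration error, so contact rests on the force and the pictures.
- **Forces:** the wrist force readings stayed below about 4 N.
- **Empty hanger:** the robot did not touch it. The last top view shows it still at the near end of its rail, but I did not measure its position again.

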